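# Park the nut driver against the pot's earth strap

## Task

Take the yellow-handled nut driver out of its bakelite socket and park it in the deep grey pot, handle up, so that it leans on the side of the rim that carries the copper earth strap. Lower it until its foot is at the bottom of the pot before letting go - do not drop it in. Leave the pot standing where it is, and leave the blue-handled nut driver alone in its socket.

Things in the scene. Friction and masses are not known exactly. Their poses are not given: they have to be found in the camera images.
- yellow_driver_mid (a point): Middle of the loose nut driver (75 g), on its axis, 95 mm above its foot. Round, 190 mm long: steel shaft 9.6 mm thick for the lower 118 mm, then a yellow handle 18 mm thick to the top. z points foot to handle. It starts upright (within 4 degrees), handle up, in one of two fixed tan-brown bakelite tube bases (44 mm wide, 45 mm high, bore 12 mm, 40 mm deep); it lifts straight out.
- yellow_driver_top (a point): Centre of the top end of the yellow handle, on the tool's axis 190 mm from its foot. Same axes as the other point.
- pot: Loose deep round pot of grey painted metal, about 0.4 kg: 68 mm wide, 100 mm high, wall 4 mm (mouth 60 mm wide), floor 5 mm thick. Origin at the centre of its underside, z up. The copper earth strap, 30 mm wide, hangs over the rim on the +x side of this frame, with a small flat copper tab standing out 16 mm from the rim there. Its yaw can be anything.
- blue_driver_mid (a point): The bystander: a nut driver of the same shape and size with a blue handle, standing in the other tube base. This point is on its axis half-way up, 95 mm above its foot.
Not all that is in view belongs to the job. What is shaped like the pot but red is not meant.

How it is judged:
By the outcome, as a careful person would: the job done as asked, in the order asked, and still so for the second after the job is handed in, with the robot touching nothing.
It also fails if it takes over 35 s, if anything falls off the work surface, if the arm or the gripper's body presses on something with over 40 N, if the wrist force passes 120 N, or if a joint passes its speed limit or range.

## Robot

A 7-joint arm with a two-finger parallel gripper is mounted at the origin on the work surface. World frame = base frame: x ahead of the robot, y to its left, z up, the work surface at z = 0. Lengths are in m, angles in rad, forces in N, time in s.
With the tool pointing down it reaches from about 0.35 to 0.9 m from the base axis. Payload 19.9 kg.
Tool frame: the origin (TCP) lies midway between the tips of the shut fingers; the grasp point (between the pads) lies 19 mm behind it; x points along the fingers, y is the direction in which the jaws open and shut, and the axes are right-handed (so a half turn about x gives the same grasp; the last joint's range is limited). The gripper opens to 94 mm and grips with 3 to 60 N. Pads are 16 mm wide; open, the fingers measure 119 mm over their backs; the gripper's body (75 mm by 177 mm) begins 78 mm behind the grasp point.
Start: joints at [-1.198, 0.417, -0.01, 1.614, 0.005, 1.111, -0.053], TCP at [0.251, 0.572, 0.179] pointing down, gripper open.
Joint ranges: [-2.81, 2.81], [-0.39, 2.02], [-1.27, 1.25], [0.06, 2.57], [-1.19, 4.33], [0.19, 2], [-2.82, 2.82]. Speed limits (rad/s): [1.89, 1.89, 2.39, 2.39, 3.01, 3.01, 3.01].

## Interface

Orientations are given as a 3x3 rotation matrix whose columns are the frame's x, y, z axes.
In Python, from rig import r gives the robot as it stands.
- The arm moves only by the tool apply_moves, never from a script. Its argument "plan" is one flat list of numbers, 7 for each row, row after row: the turn, a rotation vector about the tool's x, y, z in degrees, then the shift along the tool's x, y, z in m, then the closure, from -1 (fully open) to 1 (shut). A call has 1 to 12 rows; each row shifts and turns the commanded pose from where the row before left it, along the tool's axes as they then stand; what a row does not reach is not made up. A row lasts 1/12 s, in which the tool goes at most 41.7 mm and 7.16 degrees, less where a joint would pass 70% of its speed; a pose out of reach is approached as far as the arm can. A call with a gripper value outside its range is refused whole. The fingers move at their own pace and stop on an object; "squeeze" is the grip in N (left out, the last holds). Time passes only in rows, so rows that do not move let the fingers close. It gives the time, the measured TCP pose, the force and the opening at its end, in the units of the state.
- r.get_obs(): the state, without advancing time (a new reading comes with each control period).
- r.read_camera(name): name is "scene" or "top" or "wrist"; returns the picture (420x560x3 uint8, blue, green, red); there is no depth.
- r.calibration(name): a dict with "vfov" (degrees; the focal length in pixels is half the picture's height over the tangent of half this angle, whatever the lens; pixels are square), "cx", "cy" (the principal point, pixels), "cam_to_world" (4x4, takes a point from camera to world coordinates); the wrist camera has in their place "mount" (4x4, takes a point from camera to tool coordinates, whose origin is the TCP and whose axes are the tool frame's). Camera axes: x right, y down, z forward; pixel columns grow to the right and rows downward; lengths in m; the calibration is good to about 2 mm. The wrist camera is an equidistant fisheye: a pixel r from the principal point sees the ray r / f radians off the axis. A picture is of the moment at which its call begins: read the wrist's pose just before it. calibration takes no time and is no camera call.
- r.sign_off(): hands the job in, once; it reports no verdict.
The state is a dict: "clock": time; "joints": joint angles; "qvel": joint speeds; "tau": joint torques, N m; "tool_pos": TCP position; "ee_rot": TCP orientation; "force": force on the tool from outside, world axes, zero at the start; "moment": the same for the moment, N m; "grip_width": finger opening in m.
Only numpy, scipy, OpenCV 4.12 (cv2) and the standard library are available. Lean on these libraries where they do the work, as an engineer would, in place of code of your own. Each camera call takes 0.05 s, during which the arm holds its last target.

## Working session

There is one attempt and no reset: what is moved stays moved. The work goes in short steps, Python scripts to look and compute and a tool call to move; the robot and the scene stay as the last step left them, time stands still between calls to the robot, and variables do not carry over. Pictures are saved under pics/ and viewed, and the job is handed in when it is done.

Besides the shell and the picture viewer there is one more tool, called after "Emit:" by a JSON object that holds its "op" and its "data". apply_moves: Moves the arm, as the interface text tells. Its arguments: {"type":"object","properties":{"plan":{"type":"array","items":{"type":"number"}},"squeeze":{"type":"number"}},"required":["plan"]}

```bash
ls; mkdir -p pics; python3 - <<'E'
from rig import r
import cv2
for n in("scene","top","wrist"):
    cv2.imwrite(f"pics/{n}0.png",r.read_camera(n)); print(n,r.calibration(n))
print(r.get_obs())
E
```

```text
pics
scene {'vfov': 53.16132105870191, 'cx': 271.9627613371691, 'cy': 217.88534759109623, 'cam_to_world': array([[-0.37446785,  0.74712343, -0.54916337,  0.98093723],
       [ 0.92716941,  0.29440174, -0.23169918,  0.18514145],
       [-0.01143324, -0.59593137, -0.80295398,  0.80291087],
       [ 0.        ,  0.        ,  0.        ,  1.        ]])}
top {'vfov': 52.500041916401614, 'cx': 279.40106950994414, 'cy': 211.08862257686022, 'cam_to_world': array([[-0.01143064, -0.98338265,  0.18118474,  0.35996222],
       [-0.9999131 ,  0.01243118,  0.00438756, -0.03255266],
       [-0.00656699, -0.18111884, -0.98343929,  1.02283499],
       [ 0.        ,  0.        ,  0.        ,  1.        ]])}
wrist {'vfov': 65.70646984690485, 'cx': 283.7787770162324, 'cy': 210.0106288748217, 'mount': array([[ 1.11172847e-03, -2.45059617e-01,  9.69507374e-01,
        -2.07197992e-01],
       [ 9.99999252e-01,  7.66813923e-04, -9.52867959e-04,
        -3.31028393e-04],
       [-5.09922296e-04,  9.69507708e-01,  2.45060287e-01,
        -7.04614060e-02],
       [ 0.00000000e+00,  0.00000000e+00,  0.00000000e+00,
         1.00000000e+00]])}
{'clock': 0.15, 'joints': array([-1.19846775,  0.41780929, -0.01030704,  1.61403007,  0.00469065,
        1.11068809, -0.05303782]), 'qvel': array([-0.00074952, -0.00050601, -0.00072227, -0.00068138,  0.0004711 ,
       -0.00039011,  0.00012631]), 'tau': array([ 7.79775451e-05, -8.51533198e+01,  6.38505276e-01, -4.26122475e+01,
       -4.89374239e-02,  1.73471344e-02,  9.34833224e-05]), 'tool_pos': array([0.25120419, 0.57195798, 0.17878863]), 'ee_rot': array([[-3.03923610e-04,  4.02145585e-01,  9.15575686e-01],
       [-8.58756137e-04,  9.15575285e-01, -4.02145694e-01],
       [-9.99999585e-01, -9.08477810e-04,  6.70800430e-05]]), 'force': array([ 0.05318716, -0.29175846, -0.5619323 ]), 'moment': array([ 0.00583534,  0.02788436, -0.02110372]), 'grip_width': 0.09391543679701612}
```

View pics/scene0.png

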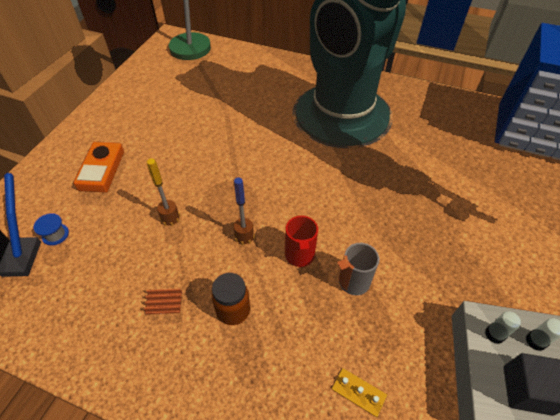

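View pics/top0.png

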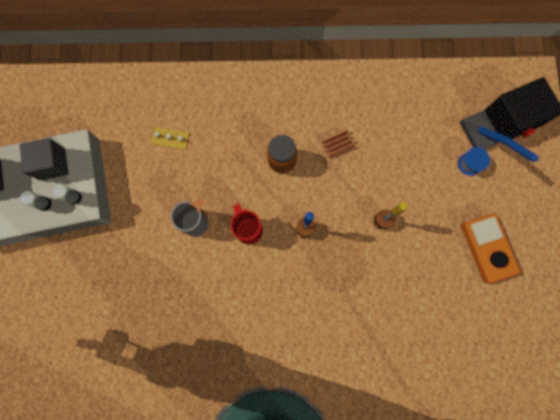

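View pics/wrist0.png

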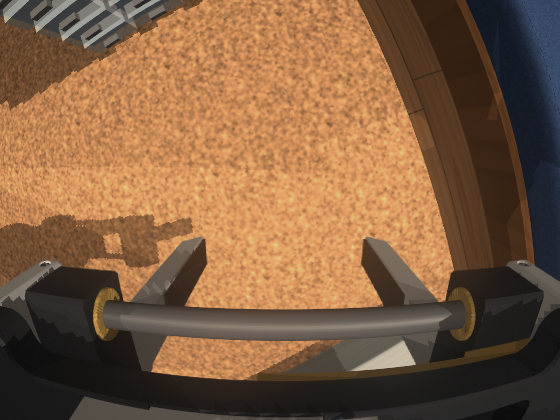

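```bash
python3 - <<'E'
import cv2
s=cv2.imread("pics/scene0.png");t=cv2.imread("pics/top0.png")
cv2.imwrite("pics/z1.png",cv2.resize(t[180:260,160:420],None,fx=3,fy=3,interpolation=cv2.INTER_CUBIC))
cv2.imwrite("pics/z2.png",cv2.resize(s[145:305,130:390],None,fx=3,fy=3,interpolation=cv2.INTER_CUBIC))
E
```

```text
(no output)
```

View pics/z1.png

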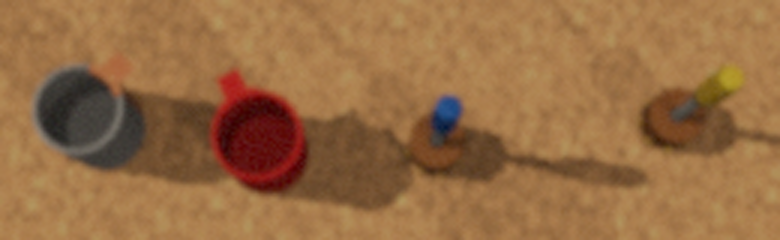

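View pics/z2.png

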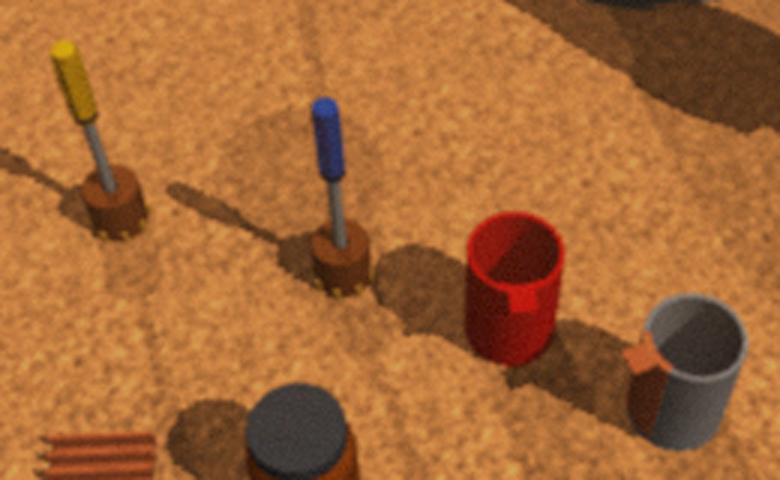

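```bash
cat > h.py <<'E'
import numpy as np,cv2
from rig import r
def ray(n,u,v):
    c=r.calibration(n);f=210/np.tan(np.radians(c["vfov"]/2));M=c["cam_to_world"]
    d=M[:3,:3]@np.array([(u-c["cx"])/f,(v-c["cy"])/f,1]);return M[:3,3],d/np.linalg.norm(d)
def plane(n,u,v,z):
    o,d=ray(n,u,v);return o+d*(z-o[2])/d[2]
def tri(p,q):
    (a,d),(b,e)=ray("top",*p),ray("scene",*q)
    s=np.linalg.lstsq(np.c_[d,-e],b-a,rcond=None)[0]
    P,Q=a+s[0]*d,b+s[1]*e
    return (P+Q)/2,np.linalg.norm(P-Q)
def mask(im,lo,hi,roi):
    h=cv2.cvtColor(im,cv2.COLOR_BGR2HSV);m=cv2.inRange(h,lo,hi);k=np.zeros_like(m);x0,y0,x1,y1=roi;k[y0:y1,x0:x1]=255
    return m&k
def ends(m):
    ys,xs=np.nonzero(m);p=np.c_[xs,ys].astype(float);c=p.mean(0);u,s,vt=np.linalg.svd(p-c,full_matrices=False);a=(p-c)@vt[0]
    return len(p),c.round(2),(c+vt[0]*a.min()).round(1),(c+vt[0]*a.max()).round(1)
E
python3 - <<'E'
from h import *
s=cv2.imread("pics/scene0.png");t=cv2.imread("pics/top0.png")
Y=((23,150,60),(33,255,255));B=((105,120,40),(130,255,255));C=((3,110,90),(11,255,255));S=((0,60,30),(12,255,140))
for nm,k,rt,rs in(("Y",Y,(380,195,412,232),(142,150,180,225)),("B",B,(290,200,330,240),(225,170,255,245)),("C",((0,110,60),(11,255,255)),(185,190,212,222),(332,250,362,300))):
    print(nm,"top",*ends(mask(t,*k,rt)),"scene",*ends(mask(s,*k,rs)))
for im,x0,y0 in((t,192,192),(s,338,255)):
  h=cv2.cvtColor(im,cv2.COLOR_BGR2HSV)
  for y in range(y0,y0+16): print(y,[tuple(map(int,h[y,x])) for x in range(x0,x0+14,2)])
E
```

```text
Y top 46 [402.46 206.15] [399.  207.1] [406.  205.2] scene 12 [151.67 161.25] [150.  161.9] [153.2 160.7]
B top 63 [308.24 217.84] [310.1 213. ] [306.2 223.1] scene 66 [239.41 186.32] [237.7 178.1] [242.7 201.6]
C top 39 [197.31 205.9 ] [193.7 200.5] [203.9 215.7] scene 323 [345.01 271.64] [345.1 255. ] [344.9 293. ]
192 [(16, 135, 176), (15, 140, 169), (15, 139, 161), (15, 139, 165), (15, 145, 162), (15, 145, 155), (15, 145, 157)]
193 [(15, 138, 174), (16, 137, 170), (15, 144, 165), (15, 136, 169), (15, 146, 161), (15, 143, 155), (16, 144, 154)]
194 [(15, 134, 173), (15, 141, 170), (15, 140, 169), (16, 137, 166), (15, 145, 162), (16, 143, 159), (15, 144, 159)]
195 [(16, 142, 171), (15, 135, 174), (15, 139, 172), (14, 138, 164), (15, 140, 162), (15, 139, 158), (15, 139, 161)]
196 [(16, 140, 170), (15, 139, 173), (15, 140, 173), (14, 146, 164), (15, 142, 162), (15, 141, 154), (15, 144, 159)]
197 [(16, 137, 171), (16, 133, 176), (15, 139, 174), (14, 146, 168), (14, 150, 162), (15, 142, 158), (15, 141, 155)]
198 [(16, 135, 170), (16, 135, 176), (15, 140, 177), (13, 153, 170), (13, 157, 
[... 2200 characters left out ...]
8, 191), (10, 191, 159)]
265 [(10, 179, 111), (10, 188, 191), (10, 196, 187), (9, 189, 188), (10, 192, 190), (11, 196, 180), (10, 188, 183)]
266 [(13, 175, 111), (11, 197, 175), (9, 192, 187), (10, 194, 188), (10, 194, 189), (10, 189, 154), (10, 193, 185)]
267 [(13, 177, 111), (10, 187, 151), (10, 196, 186), (9, 192, 187), (9, 196, 156), (9, 189, 96), (11, 198, 139)]
268 [(13, 171, 119), (11, 183, 128), (9, 190, 183), (9, 201, 146), (10, 191, 103), (10, 190, 67), (10, 179, 94)]
269 [(11, 166, 109), (13, 189, 97), (8, 178, 129), (10, 207, 85), (14, 223, 63), (9, 189, 66), (9, 198, 67)]
270 [(13, 179, 107), (11, 195, 76), (9, 200, 69), (11, 191, 56), (11, 197, 62), (7, 191, 64), (10, 185, 69)]
```

```bash
python3 - <<'E'
from h import *
Z1=lambda a,b:((a+.5)/3-.5+160,(b+.5)/3-.5+180)
Z2=lambda a,b:((a+.5)/3-.5+130,(b+.5)/3-.5+145)
for n,a,b,z in(("ytop",(732,77),(63,47),.195),("yjunc",(702,103),(89,121),.123),("ymouth",(675,118),(110,190),.045),("btop",(449,105),(323,107),.195),("bmouth",(438,140),(342,247),.045),("rim",(80,109),(694,338),.1),("tab",(120,66),(642,355),.1),("red rim",(259,137),(515,257),.1)):
    P,e=tri(Z1(*a),Z2(*b));print(n,P.round(4),"gap",round(e,4),"top@z",plane("top",*Z1(*a),z)[:2].round(4),"scene@z",plane("scene",*Z2(*b),z)[:2].round(4))
s=cv2.imread("pics/scene0.png");t=cv2.imread("pics/top0.png")
for im,n,rt in((t,"top",(388,198,412,222)),(s,"scene",(144,152,166,190))):
    print(n,ends(mask(im,(18,170,70),(34,255,255),rt)))
E
```

```text
ytop [ 0.5205 -0.2739  0.1944] gap 0.0023 top@z [ 0.5209 -0.2748] scene@z [ 0.5208 -0.2721]
yjunc [ 0.5176 -0.2752  0.1148] gap 0.0005 top@z [ 0.5163 -0.2732] scene@z [ 0.5231 -0.2694]
ymouth [ 0.5199 -0.275   0.0361] gap 0.0006 top@z [ 0.5183 -0.2725] scene@z [ 0.5253 -0.2699]
btop [ 0.5047 -0.0876  0.1934] gap 0.0008 top@z [ 0.5046 -0.0878] scene@z [ 0.5058 -0.0865]
bmouth [ 0.504  -0.0874  0.0362] gap 0.0038 top@z [ 0.5034 -0.0887] scene@z [ 0.5089 -0.0825]
rim [0.5223 0.1785 0.095 ] gap 0.0014 top@z [0.5216 0.1766] scene@z [0.5253 0.1792]
tab [0.5523 0.1495 0.1027] gap 0.0043 top@z [0.5534 0.148 ] scene@z [0.5499 0.1514]
red rim [0.5005 0.0469 0.0891] gap 0.0018 top@z [0.4992 0.0451] scene@z [0.5075 0.0499]
top (132, array([399.48, 208.15]), array([406.3, 203.5]), array([392.3, 213. ]))
scene (229, array([154.07, 171.07]), array([149.6, 158.1]), array([159. , 185.3]))
```

Emit:
{"op": "apply_moves", "data": {"plan": [7.1,0,0,-0.028,0,0,-1,7.1,0,0,-0.028,0,0,-1,7.1,0,0,-0.028,0,0,-1,0,0,0,0,-0.016,0.031,-1,0,0,0,0,-0.016,0.031,-1,0,0,0,0,-0.016,0.031,-1,0,0,0,0,-0.016,0.031,-1,0,0,0,0,-0.016,0.031,-1,0,0,0,0,-0.016,0.031,-1,0,0,0,0,-0.016,0.031,-1,0,0,0,0,-0.016,0.031,-1,0,0,0,0,-0.016,0.031,-1], "squeeze": 30}}

```text
clock: 1.15
tool_pos: [0.3468, 0.2714, 0.2632]
ee_rot: [[-0.0, 0.707, 0.707], [0.0, 0.707, -0.707], [-1.0, -0.0, -0.0]]
force: [1.6, 0.5, -0.4]
grip_width: 0.0941
```

Emit:
{"op": "apply_moves", "data": {"plan": [0,0,0,0,-0.0165,0.032,-1,0,0,0,0,-0.0165,0.032,-1,0,0,0,0,-0.0165,0.032,-1,0,0,0,0,-0.0165,0.032,-1,0,0,0,0,-0.0165,0.032,-1,0,0,0,0,-0.0165,0.032,-1,0,0,0,0,-0.0165,0.032,-1,0,0,0,0,-0.0165,0.032,-1,0,0,0,0,-0.0165,0.032,-1,0,0,0,0,-0.0165,0.032,-1,0,0,0,0,-0.0165,0.032,-1,0,0,0,0,-0.0165,0.032,-1]}}

```text
clock: 2.15
tool_pos: [0.4783, -0.1401, 0.2635]
ee_rot: [[0.001, 0.707, 0.707], [0.0, 0.707, -0.707], [-1.0, 0.0, 0.0]]
force: [1.0, 0.2, 0.2]
grip_width: 0.0942
```

Emit:
{"op": "apply_moves", "data": {"plan": [0,0,0,0,-0.0165,0.032,-1,0,0,0,0,-0.0165,0.032,-1,0,0,0,0,-0.0165,0.032,-1,0,0,0,0,0,0,-1,0,0,0,0,0,0,-1]}}

```text
clock: 2.57
tool_pos: [0.5105, -0.2433, 0.2626]
ee_rot: [[-0.002, 0.71, 0.705], [-0.001, 0.705, -0.71], [-1.0, -0.002, -0.0]]
force: [0.6, 0.6, 0.1]
grip_width: 0.0938
```

```bash
python3 - <<'E'
from h import *
print(r.get_obs()["tool_pos"],r.get_obs()["joints"].round(2))
im=r.read_camera("wrist");cv2.imwrite("pics/w1.png",im)
E
```

```text
[ 0.5104662  -0.24328182  0.26261787] [-0.26  0.31  0.81  1.68 -0.23  1.25  1.39]
```

View pics/w1.png

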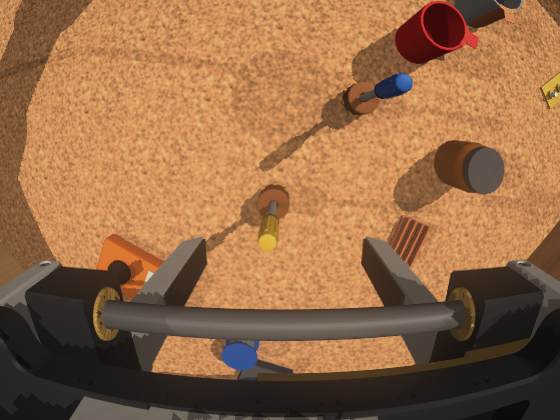

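```bash
cat >> h.py <<'E'
def wray(u,v,o):
    c=r.calibration("wrist");f=210/np.tan(np.radians(c["vfov"]/2));M=c["mount"]
    dx,dy=u-c["cx"],v-c["cy"];rr=np.hypot(dx,dy);th=rr/f
    d=np.array([np.sin(th)*dx/rr,np.sin(th)*dy/rr,np.cos(th)])
    R=o["ee_rot"];return o["tool_pos"]+R@M[:3,3],R@(M[:3,:3]@d)
def wplane(u,v,z,o):
    a,d=wray(u,v,o);return a+d*(z-a[2])/d[2]
E
python3 - <<'E'
from h import *
o=r.get_obs()
for p,z in(((268,242),.195),((271,216),.123),((273,200),.045),((444,24),.1),((510,10),.1)):
    P=wplane(*p,z,o);print(P.round(4),(o["ee_rot"].T@(P-o["tool_pos"])).round(4))
E
```

```text
[ 0.5207 -0.2724  0.195 ] [ 0.0678 -0.0146  0.0289]
[ 0.5173 -0.2692  0.123 ] [ 0.1398 -0.0146  0.0243]
[ 0.5164 -0.2688  0.045 ] [ 0.2178 -0.015   0.0234]
[0.4991 0.0499 0.1   ] [ 0.1627  0.1978 -0.2145]
[0.5463 0.1632 0.1   ] [ 0.1626  0.3113 -0.2614]
```

Emit:
{"op": "apply_moves", "data": {"plan": [0,0,0,0,-0.0145,0.027,-1,0,0,0,0,0,0,-1,0,0,0,0.03,0,0,-1,0,0,0,0.03,0,0,-1,0,0,0,0.03,0,0,-1,0,0,0,0.0265,0,0,-1,0,0,0,0,0,0,-1,0,0,0,0,0,0,-1]}}

```text
clock: 3.28
tool_pos: [0.5197, -0.2695, 0.147]
ee_rot: [[-0.001, 0.706, 0.708], [0.001, 0.708, -0.706], [-1.0, -0.0, -0.001]]
force: [0.6, 0.1, 0.6]
grip_width: 0.0939
```

```bash
python3 - <<'E'
from h import *
o=r.get_obs();print(o["tool_pos"],o["ee_rot"].round(3),o["joints"].round(2))
im=r.read_camera("wrist");cv2.imwrite("pics/w2.png",im)
E
```

```text
[ 0.51967894 -0.26947786  0.14695907] [[-0.001  0.706  0.708]
 [ 0.001  0.708 -0.706]
 [-1.    -0.    -0.001]] [-0.14  0.47  0.75  1.77 -0.37  1.05  1.53]
```

View pics/w2.png

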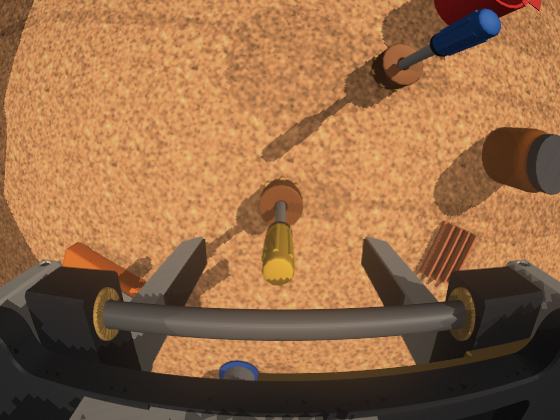

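```bash
python3 - <<'E'
from h import *
o=r.get_obs()
for p,z in(((278,270),.195),((280,223),.123),((281,203),.045)):
    P=wplane(*p,z,o);print(P.round(4),(o["ee_rot"].T@(P-o["tool_pos"])).round(4))
E
```

```text
[ 0.5205 -0.2752  0.195 ] [-0.0468 -0.0034  0.0037]
[ 0.5171 -0.2713  0.123 ] [ 0.0252 -0.0032 -0.0015]
[ 0.519  -0.2732  0.045 ] [ 0.1032 -0.0032  0.0011]
```

Emit:
{"op": "apply_moves", "data": {"plan": [0,0,0,0,-0.003,0.001,-1,0,0,0,0,0,0,1,0,0,0,0,0,0,1,0,0,0,0,0,0,1,0,0,0,0,0,0,1,0,0,0,0,0,0,1,0,0,0,0,0,0,1,0,0,0,0,0,0,1,0,0,0,0,0,0,1,0,0,0,0,0,0,1], "squeeze": 30}}

```text
clock: 4.17
tool_pos: [0.5184, -0.2735, 0.1468]
ee_rot: [[-0.0, 0.707, 0.707], [-0.0, 0.707, -0.707], [-1.0, -0.0, 0.0]]
force: [-0.6, -0.7, -0.3]
grip_width: 0.0373
```

Emit:
{"op": "apply_moves", "data": {"plan": [0,0,0,0,0,0,1,0,0,0,0,0,0,1,0,0,0,0,0,0,1,0,0,0,0,0,0,1,0,0,0,0,0,0,1,0,0,0,0,0,0,1]}}

```text
clock: 4.67
tool_pos: [0.5185, -0.2735, 0.1468]
ee_rot: [[0.0, 0.707, 0.707], [-0.0, 0.707, -0.707], [-1.0, -0.0, 0.0]]
force: [0.7, -0.4, -0.3]
grip_width: 0.0171
```

Emit:
{"op": "apply_moves", "data": {"plan": [0,0,0,0,0,0,1,0,0,0,-0.01,0,0,1,0,0,0,-0.02,0,0,1,0,0,0,-0.027,0,0,1,0,0,0,-0.028,0,0,1,0,0,0,-0.028,0,0,1,0,0,0,-0.028,0,0,1,0,0,0,-0.028,0,0,1,0,0,0,-0.028,0,0,1,0,0,0,-0.028,0,0,1,0,0,0,0,0,0,1]}}

```text
clock: 5.58
tool_pos: [0.5192, -0.2747, 0.3775]
ee_rot: [[0.006, 0.708, 0.707], [-0.002, 0.707, -0.708], [-1.0, 0.002, 0.006]]
force: [0.4, -0.0, -0.8]
grip_width: 0.0174
```

```bash
python3 - <<'E'
from h import *
o=r.get_obs();print(o["tool_pos"],o["joints"].round(2),o["grip_width"])
w=r.read_camera("wrist");s=r.read_camera("scene");cv2.imwrite("pics/3.png",np.hstack([w[:,:],s])[:, :].copy() if 0 else cv2.resize(np.hstack([w,s]),(800,300)))
E
```

```text
[ 0.51918082 -0.27469952  0.37748803] [-0.2   0.3   0.84  1.44 -0.22  1.49  1.42] 0.017355927865795897
```

View pics/3.png

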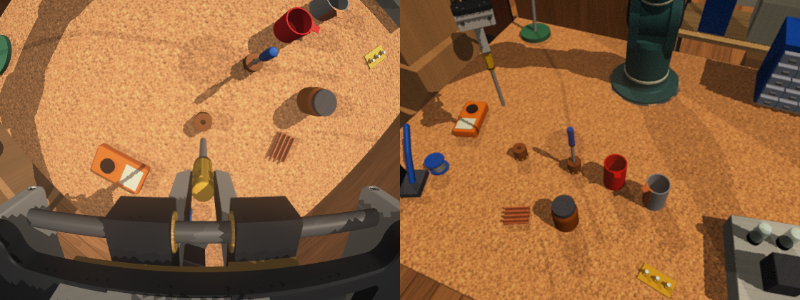

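Emit:
{"op": "apply_moves", "data": {"plan": [0,0,0,0,0.014,-0.01,1,0,0,0,0,0.025,-0.0175,1,0,0,0,0,0.029,-0.02,1,0,0,0,0,0.029,-0.0205,1,0,0,0,0,0.029,-0.0205,1,0,0,0,0,0.029,-0.0205,1,0,0,0,0,0.029,-0.0205,1,0,0,0,0,0.029,-0.0205,1,0,0,0,0,0.029,-0.0205,1,0,0,0,0,0.029,-0.0205,1,0,0,0,0,0.029,-0.0205,1,0,0,0,0,0.023,-0.016,1]}}

```text
clock: 6.68
tool_pos: [0.5855, 0.1188, 0.3706]
ee_rot: [[-0.002, 0.706, 0.708], [-0.0, 0.708, -0.706], [-1.0, -0.001, -0.001]]
force: [0.9, -0.0, 0.1]
grip_width: 0.0174
```

Emit:
{"op": "apply_moves", "data": {"plan": [0,0,0,0,0,0,1,0,4,0,0,0,0,1,0,6,0,0,0,0,1,0,6,0,0,0,0,1,0,5,0,0,0,0,1,0,3,0,0,0,0,1,0,0,0,0,0,0,1,0,0,0,0,0,0,1]}}

```text
clock: 7.35
tool_pos: [0.5862, 0.1148, 0.3704]
ee_rot: [[-0.288, 0.709, 0.644], [0.287, 0.706, -0.648], [-0.914, -0.002, -0.406]]
force: [0.4, 0.2, -0.2]
grip_width: 0.0173
```

```bash
python3 - <<'E'
from h import *
o=r.get_obs();print(o["tool_pos"],o["ee_rot"].round(3),o["joints"].round(2),o["grip_width"])
for n in("wrist","top","scene"): cv2.imwrite(f"pics/{n}4.png",r.read_camera(n))
E
```

```text
[0.58617993 0.11476795 0.3703848 ] [[-0.288  0.709  0.644]
 [ 0.287  0.706 -0.648]
 [-0.914 -0.002 -0.406]] [-0.44  0.51  0.61  1.22 -0.54  1.83  0.89] 0.017339260366925176
```

View pics/wrist4.png

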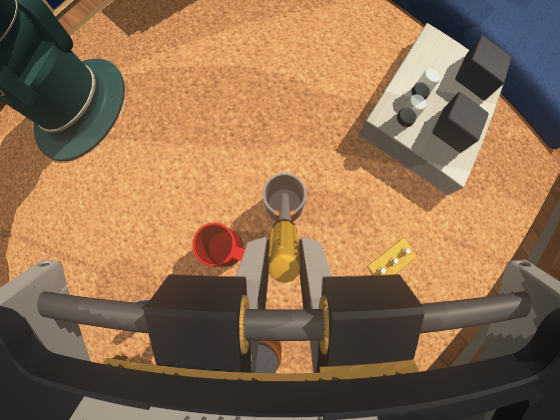

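View pics/top4.png

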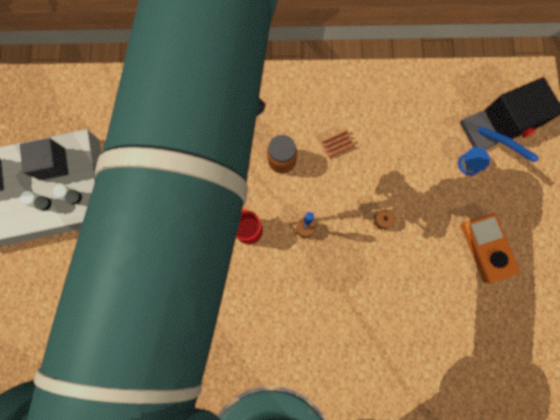

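View pics/scene4.png

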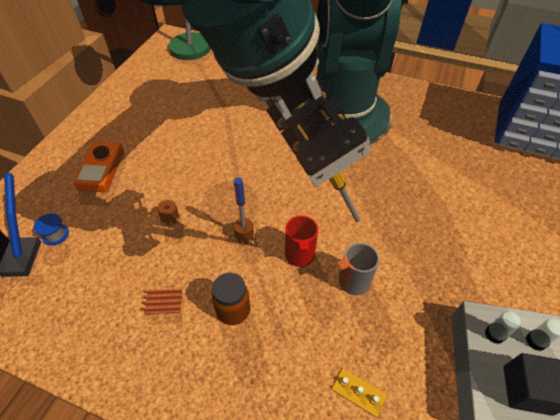

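```bash
python3 - <<'E'
import cv2
w=cv2.imread("pics/wrist4.png")
cv2.imwrite("pics/z4.png",cv2.resize(w[165:285,235:335],None,fx=5,fy=5,interpolation=cv2.INTER_CUBIC))
s=cv2.imread("pics/scene4.png")
cv2.imwrite("pics/z5.png",cv2.resize(s[165:300,310:390],None,fx=4,fy=4,interpolation=cv2.INTER_CUBIC))
E
```

```text
(no output)
```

View pics/z4.png

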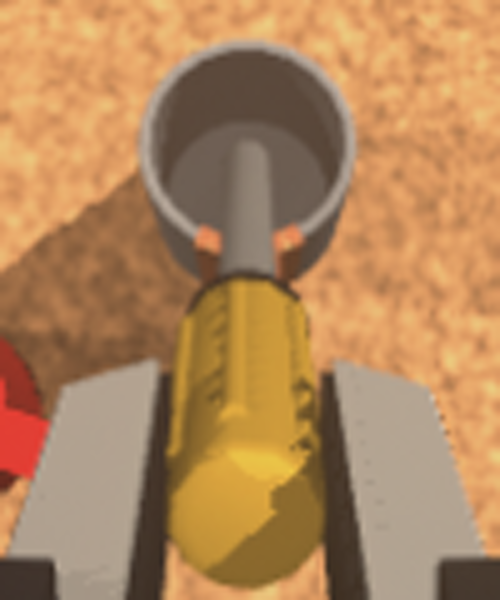

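View pics/z5.png

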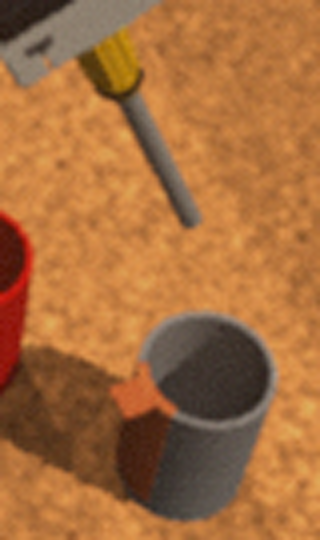

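```bash
python3 - <<'E'
from h import *
o=r.get_obs();R=o["ee_rot"];T=o["tool_pos"]
Z=lambda a,b:(235+(a+.5)/5-.5,165+(b+.5)/5-.5)
print("rim",wplane(*Z(247.5,147),.1,o).round(4))
for n,p in(("rimL",(141,147)),("rimR",(354,147)),("rimT",(247.5,41)),("rimB~",(247.5,253))):print(n,wplane(*Z(*p),.1,o).round(4))
print("tabL,R",wplane(*Z(208,240),.1,o).round(4),wplane(*Z(288,238),.1,o).round(4))
def toolx(p,x):
    a,d=wray(*p,o);a=R.T@(a-T);d=R.T@d;return a+d*(x-a[0])/d[0]
print("foot tool",toolx(Z(250,146),.142).round(4),"junction",toolx(Z(248,275),.024).round(4))
Zs=lambda a,b:(310+(a+.5)/4-.5,165+(b+.5)/4-.5)
# scene foot: intersect with plane through tool axis y=0
a,d=ray("scene",*Zs(192,222));a=R.T@(a-T);d=R.T@d
print("foot via scene",(a+d*(-a[1])/d[1]).round(4))
a,d=ray("scene",*Zs(120,92));a=R.T@(a-T);d=R.T@d
print("junc via scene",(a+d*(-a[1])/d[1]).round(4))
print("rim scene",plane("scene",*Zs(207,369),.1))
E
```

```text
rim [0.522  0.1801 0.1   ]
rimL [0.4987 0.1568 0.1   ]
rimR [0.5452 0.2034 0.1   ]
rimT [0.4979 0.2041 0.1   ]
rimB~ [0.5455 0.1567 0.1   ]
tabL,R [0.5341 0.151  0.1   ] [0.5509 0.1687 0.1   ]
foot tool [ 0.142   0.0004 -0.001 ] junction [ 0.024  -0.0001 -0.0053]
foot via scene [0.1465 0.     0.0031]
junc via scene [0.0309 0.     0.0043]
rim scene [0.52400821 0.17956028 0.1       ]
```

Emit:
{"op": "apply_moves", "data": {"plan": [0,0,0,0,0,0.023,1,0,0,0,0,0.024,1,0,0,0,0.02,0,0,1,0,0,0,0.02,0,0,1,0,0,0,0.02,0,0,1,0,0,0,0.02,0,0,1,0,0,0,0.015,0,0,1,0,0,0,0,0,0,1,0,0,0,0,0,0,1]}}

```text
invalid input at $.plan: expected a multiple of 7 numbers
```

```bash
python3 - <<'E'
from h import *
o=r.get_obs();print(o["tool_pos"],o["ee_rot"].round(3),o["joints"].round(2),o["grip_width"])
R=o["ee_rot"]
print("to go (tool)",(R.T@(np.array([.5492,.1523,.1365])-o["tool_pos"])).round(4))
F=o["tool_pos"]+R@[.142,0,0];print("foot",F.round(4))
# where the axis crosses rim height & floor, along strap dir
s=np.array([.7133,-.7009,0]);c=np.array([.5225,.179,0])
for z in(.1,.007):
    P=F+R[:,0]*(z-F[2])/R[2,0];print(z,((P-c)@s).round(4),((P-c)@[.7009,.7133,0]).round(4))
w=r.read_camera("wrist");cv2.imwrite("pics/z6.png",cv2.resize(w[120:290,200:370],None,fx=3.5,fy=3.5,interpolation=cv2.INTER_CUBIC))
s=r.read_camera("scene");cv2.imwrite("pics/z7.png",cv2.resize(s[165:300,310:390],None,fx=4,fy=4,interpolation=cv2.INTER_CUBIC))
E
```

```text
[0.58573548 0.11650595 0.37212672] [[-0.287  0.706  0.647]
 [ 0.287  0.708 -0.645]
 [-0.914  0.001 -0.405]] [-0.44  0.5   0.61  1.22 -0.54  1.83  0.89] 0.01711390825004514
to go (tool) [ 0.2361 -0.0006  0.0488]
foot [0.545  0.1572 0.2423]
0.1 -0.0318 0.0008
0.007 -0.073 0.0012
```

View pics/z6.png

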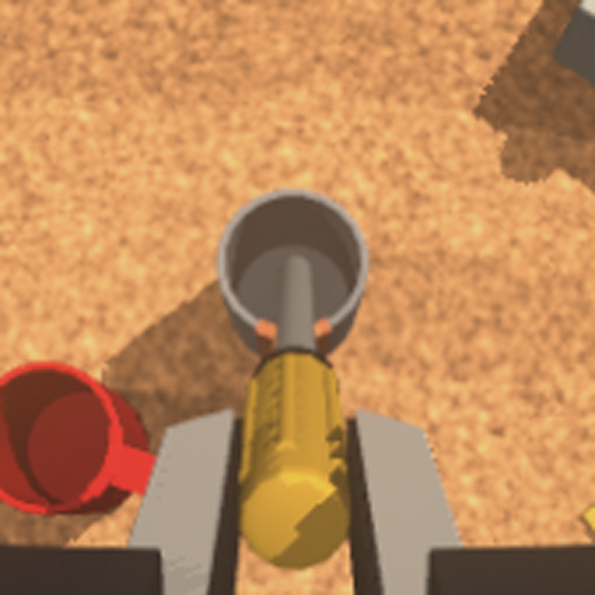

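View pics/z7.png

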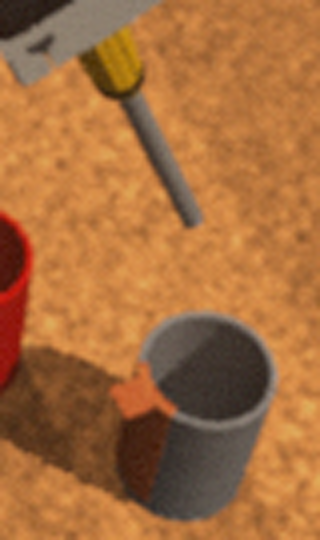

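Emit:
{"op": "apply_moves", "data": {"plan": [0,0,0,0,0,0.024,1,0,0,0,0,0,0.024,1,0,0,0,0.02,0,0,1,0,0,0,0.02,0,0,1,0,0,0,0.02,0,0,1,0,0,0,0.02,0,0,1,0,0,0,0.015,0,0,1,0,0,0,0,0,0,1,0,0,0,0,0,0,1]}}

```text
clock: 8.35
tool_pos: [0.5895, 0.1127, 0.266]
ee_rot: [[-0.288, 0.706, 0.647], [0.287, 0.708, -0.645], [-0.914, 0.0, -0.407]]
force: [1.0, 0.6, -0.8]
grip_width: 0.0168
```

```bash
cat > chk.py <<'E'
from h import *
import sys
k=sys.argv[1]
o=r.get_obs();print(o["clock"],o["tool_pos"],o["ee_rot"].round(3),o["joints"].round(2),o["grip_width"],o["force"].round(2))
R=o["ee_rot"]
print("to go (tool)",(R.T@(np.array([.5492,.1523,.1365])-o["tool_pos"])).round(4))
F=o["tool_pos"]+R@[.142,0,0];print("foot",F.round(4))
s=np.array([.7133,-.7009,0]);c=np.array([.5225,.179,0])
for z in(.1,.007):
    P=F+R[:,0]*(z-F[2])/R[2,0];print(z,((P-c)@s).round(4),((P-c)@[.7009,.7133,0]).round(4))
w=r.read_camera("wrist");w=cv2.resize(w[120:290,200:370],(590,590),interpolation=cv2.INTER_CUBIC)
s=r.read_camera("scene");s=cv2.resize(s[150:300,337:390],(208,590),interpolation=cv2.INTER_CUBIC)
cv2.imwrite(f"pics/c{k}.png",np.hstack([w,s]))
E
python3 chk.py 1
```

```text
8.35 [0.58947914 0.11273192 0.26603727] [[-0.288  0.706  0.647]
 [ 0.287  0.708 -0.645]
 [-0.914  0.    -0.407]] [-0.44  0.56  0.6   1.37 -0.55  1.65  0.98] 0.016799479205538093 [ 1.03  0.59 -0.82]
to go (tool) [ 0.1413 -0.0005  0.0011]
foot [0.5486 0.1535 0.1363]
0.1 0.0203 0.0003
0.007 -0.0211 0.0006
```

View pics/c1.png

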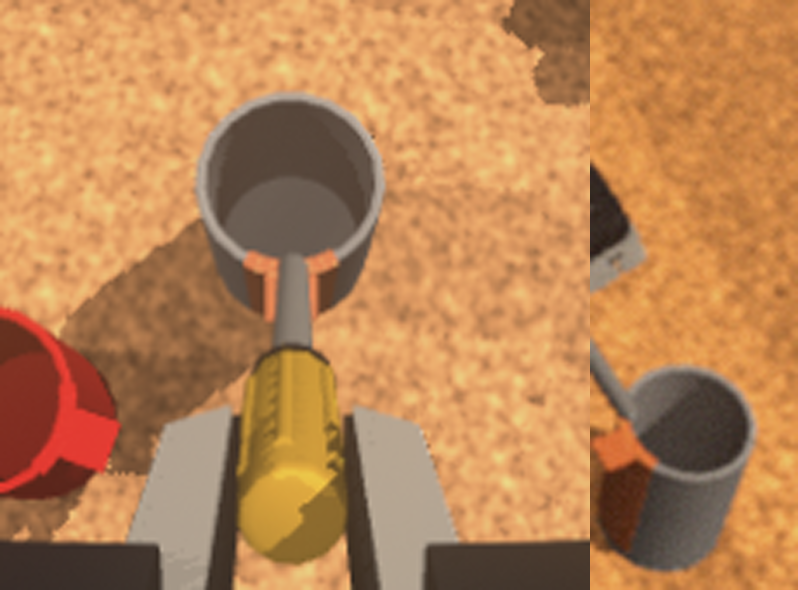

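```bash
python3 - <<'E'
from h import *
o=r.get_obs();R=o["ee_rot"];T=o["tool_pos"];k=590/170
Z=lambda a,b:(200+(a+.5)/k-.5,120+(b+.5)/k-.5)
for p in((197,180),(384,180),(291,95)):print(wplane(*Z(*p),.1,o).round(4))
L,Rr,Tp=[wplane(*Z(*p),.1,o) for p in((197,180),(384,180),(291,95))]
s=np.array([.7071,-.7071,0]);print("centre from top edge",Tp+.034*s,"mid LR",(L+Rr)/2)
def toolx(p,x):
    a,d=wray(*p,o);a=R.T@(a-T);d=R.T@d;return a+d*(x-a[0])/d[0]
print(toolx(Z(293,258),.142))
E
```

```text
[0.4988 0.155  0.1   ]
[0.5459 0.202  0.1   ]
[0.4997 0.2014 0.1   ]
centre from top edge [0.52372976 0.17734544 0.1       ] mid LR [0.5223518  0.17850263 0.1       ]
[ 0.142      -0.00022728 -0.00080633]
```

Emit:
{"op": "apply_moves", "data": {"plan": [0,0,0,0.015,0,0,1,0,0,0,0.015,0,0.001,1,0,0,0,0.015,0,0,1,0,0,0,0.015,0,0,1,0,0,0,0.015,0,0,1,0,0,0,0.015,0,0,1,0,0,0,0.015,0,0,1,0,0,0,0.015,0,0,1,0,0,0,0,0,0,1,0,0,0,0,0,0,1]}}

```text
clock: 9.28
tool_pos: [0.5563, 0.1458, 0.1562]
ee_rot: [[-0.287, 0.707, 0.646], [0.288, 0.707, -0.646], [-0.914, 0.0, -0.406]]
force: [-0.8, 0.4, -0.1]
grip_width: 0.0176
```

```bash
python3 chk.py 2
```

```text
9.2833 [0.55633021 0.14576779 0.15617108] [[-0.287  0.707  0.646]
 [ 0.288  0.707 -0.646]
 [-0.914  0.    -0.406]] [-0.5   0.59  0.56  1.58 -0.59  1.42  1.02] 0.01758279347181002 [-0.8   0.42 -0.13]
to go (tool) [ 0.0219 -0.0004 -0.0008]
foot [0.5155 0.1866 0.0264]
0.1 0.0224 0.0002
0.007 -0.0189 0.0006
```

View pics/c2.png

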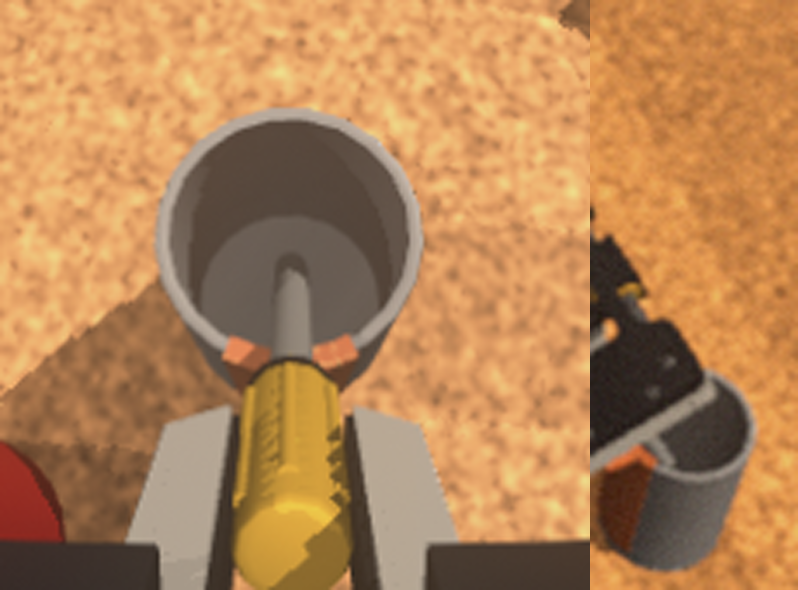

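Emit:
{"op": "apply_moves", "data": {"plan": [0,0,0,0.005,0,0,1,0,0,0,0.005,0,0,1,0,0,0,0.004,0,0,1,0,0,0,0.002,0,0,1,0,0,0,0.002,0,0,1,0,0,0,0,0,0,1,0,0,0,0,0,0,1]}}

```text
clock: 9.97
tool_pos: [0.5507, 0.1511, 0.139]
ee_rot: [[-0.288, 0.707, 0.646], [0.288, 0.707, -0.646], [-0.914, -0.0, -0.407]]
force: [-0.5, 0.9, -0.3]
grip_width: 0.0173
```

Emit:
{"op": "apply_moves", "data": {"plan": [0,0,0,0.001,0,0,1,0,0,0,0.001,0,0,1,0,0,0,0,0,0,1]}}

```text
clock: 10.22
tool_pos: [0.5501, 0.1517, 0.137]
ee_rot: [[-0.288, 0.707, 0.646], [0.288, 0.707, -0.646], [-0.914, -0.0, -0.407]]
force: [0.1, 0.8, 0.0]
grip_width: 0.0174
```

Emit:
{"op": "apply_moves", "data": {"plan": [0,0,0,0.001,0,0,1,0,0,0,0,0,0,1]}}

```text
clock: 10.38
tool_pos: [0.5498, 0.152, 0.1361]
ee_rot: [[-0.288, 0.707, 0.646], [0.288, 0.707, -0.646], [-0.914, -0.0, -0.407]]
force: [-0.9, -0.7, -1.4]
grip_width: 0.0174
```

Emit:
{"op": "apply_moves", "data": {"plan": [0,0,0,0.001,0,0,1,0,0,0,0,0,0,1]}}

```text
clock: 10.55
tool_pos: [0.5494, 0.1523, 0.1352]
ee_rot: [[-0.288, 0.707, 0.646], [0.288, 0.707, -0.646], [-0.914, -0.0, -0.407]]
force: [0.1, -0.1, -0.8]
grip_width: 0.0177
```

Emit:
{"op": "apply_moves", "data": {"plan": [0,0,0,0.001,0,0,1,0,0,0,0,0,0,1]}}

```text
clock: 10.72
tool_pos: [0.5492, 0.1526, 0.1343]
ee_rot: [[-0.288, 0.707, 0.646], [0.288, 0.707, -0.646], [-0.914, -0.0, -0.407]]
force: [-1.1, -0.6, -0.2]
grip_width: 0.0177
```

```bash
python3 chk.py 3
```

```text
10.7167 [0.54916852 0.15259444 0.13427182] [[-0.288  0.707  0.646]
 [ 0.288  0.707 -0.646]
 [-0.914 -0.    -0.407]] [-0.51  0.6   0.55  1.62 -0.6   1.38  1.03] 0.017663768108142075 [-1.08 -0.56 -0.24]
to go (tool) [-0.0021 -0.0002 -0.0007]
foot [0.5083 0.1934 0.0045]
0.1 0.0223 -0.0
0.007 -0.0191 0.0003
```

View pics/c3.png

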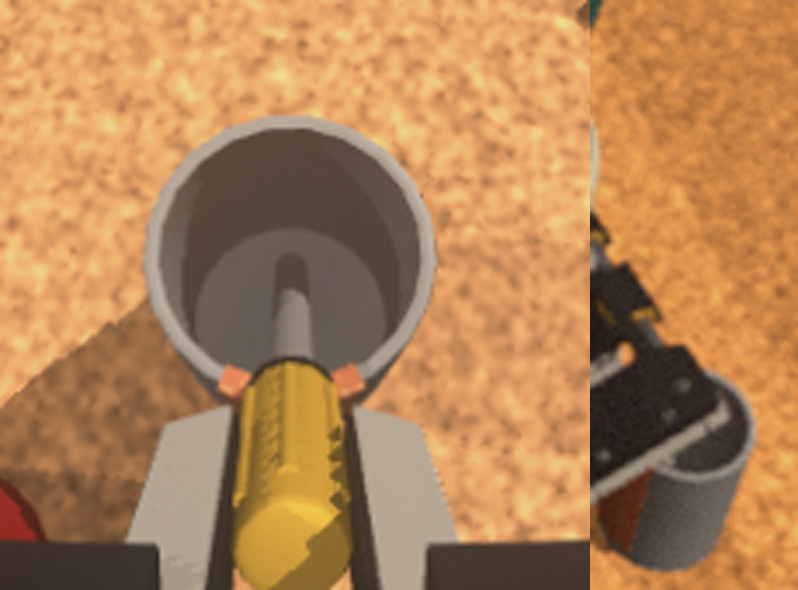

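```bash
python3 - <<'E'
from h import *
o=r.get_obs();R=o["ee_rot"];T=o["tool_pos"];k=590/170
Z=lambda a,b:(200+(a+.5)/k-.5,120+(b+.5)/k-.5)
def z0(p,z=0):
    a,d=wray(*p,o);a=R.T@(a-T);d=R.T@d;return a+d*(z-a[2])/d[2]
# far (upper) end edge: side of shaft facing away? upper pixel edge of tip
for n,p in(("c1 tip",(293,254)),("c2 tip",(292,256)),("c3 tip",(292,290))):print(n,[z0(Z(*p),z).round(4)[0] for z in(-.0048,0,.0048)])
for n,p in(("c1 junc",(290,345)),("c2",(292,362)),("c3",(292,362))):print(n,[z0(Z(*p),z).round(4)[0] for z in(-.009,-.0048,0)])
for n,p in(("c1 top",(290,478)),("c2",(292,502)),("c3",(292,502)),("bot c1",(290,560)),("bot c3",(290,592))):print(n,[z0(Z(*p),z).round(4)[0] for z in(-.009,0,.009)])
w=cv2.imread("pics/c3.png")[220:600,180:400];v=cv2.imread("pics/c2.png")[220:600,180:400];u=cv2.imread("pics/c1.png")[220:600,180:400]
cv2.imwrite("pics/cmp.png",np.hstack([cv2.resize(x,None,fx=1.2,fy=1.55) for x in(u,v,w)]))
E
```

```text
c1 tip [np.float64(0.1283), np.float64(0.1526), np.float64(0.1769)]
c2 tip [np.float64(0.1252), np.float64(0.1493), np.float64(0.1733)]
c3 tip [np.float64(0.0799), np.float64(0.1006), np.float64(0.1214)]
c1 junc [np.float64(0.0123), np.float64(0.0271), np.float64(0.0441)]
c2 [np.float64(0.0003), np.float64(0.0143), np.float64(0.0304)]
c3 [np.float64(0.0003), np.float64(0.0143), np.float64(0.0304)]
c1 top [np.float64(-0.0576), np.float64(-0.036), np.float64(-0.0143)]
c2 [np.float64(-0.0662), np.float64(-0.0457), np.float64(-0.0253)]
c3 [np.float64(-0.0662), np.float64(-0.0457), np.float64(-0.0253)]
bot c1 [np.float64(-0.0838), np.float64(-0.0659), np.float64(-0.048)]
bot c3 [np.float64(-0.092), np.float64(-0.0754), np.float64(-0.0587)]
```

View pics/cmp.png

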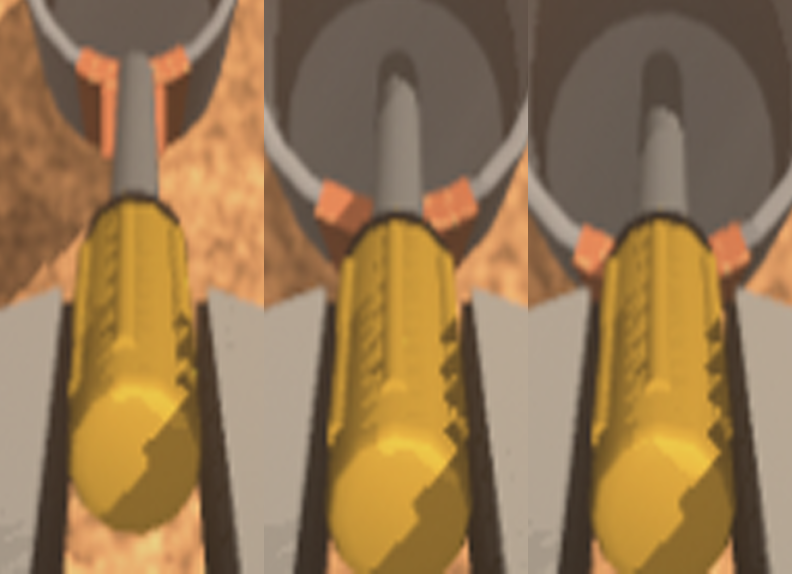

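Emit:
{"op": "apply_moves", "data": {"plan": [0,0,0,0.001,0,0,1,0,0,0,0.001,0,0,1,0,0,0,0.001,0,0,1,0,0,0,0.001,0,0,1,0,0,0,0,0,0,1]}}

```text
clock: 11.23
tool_pos: [0.5479, 0.1538, 0.1305]
ee_rot: [[-0.288, 0.707, 0.646], [0.288, 0.707, -0.646], [-0.913, -0.0, -0.407]]
force: [-0.2, 0.8, -0.4]
grip_width: 0.0176
```

Emit:
{"op": "apply_moves", "data": {"plan": [0,0,0,0.001,0,0,1,0,0,0,0.001,0,0,1,0,0,0,0,0,0,1]}}

```text
clock: 11.48
tool_pos: [0.5474, 0.1543, 0.1288]
ee_rot: [[-0.288, 0.707, 0.646], [0.288, 0.707, -0.646], [-0.914, -0.0, -0.407]]
force: [-0.3, 0.2, -1.2]
grip_width: 0.0172
```

```bash
python3 chk.py 4
```

```text
11.4833 [0.54741141 0.15434036 0.12877064] [[-0.288  0.707  0.646]
 [ 0.288  0.707 -0.646]
 [-0.914 -0.    -0.407]] [-0.51  0.61  0.55  1.63 -0.61  1.36  1.03] 0.017239784128042474 [-0.29  0.19 -1.23]
to go (tool) [-0.0082 -0.0002 -0.0007]
foot [ 0.5066  0.1952 -0.0009]
0.1 0.0222 -0.0
0.007 -0.0192 0.0003
```

View pics/c4.png

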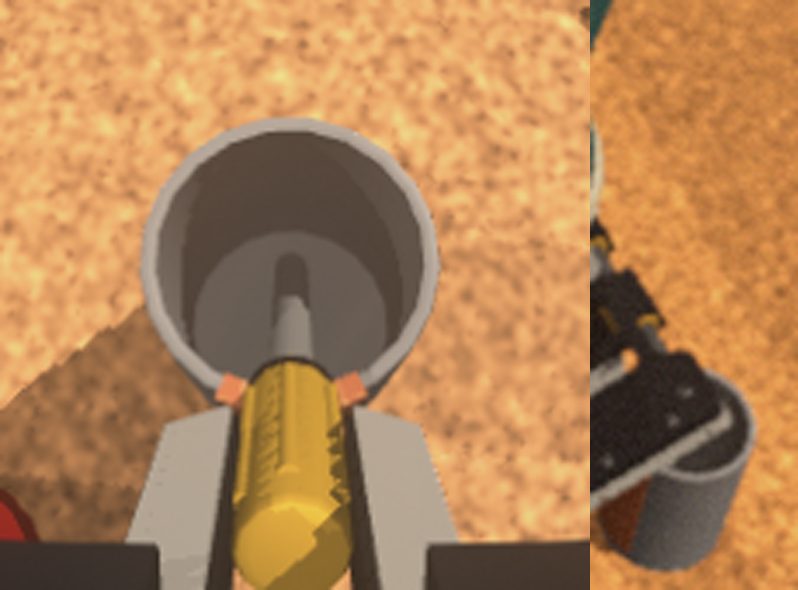

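Emit:
{"op": "apply_moves", "data": {"plan": [0,0,0,0.001,0,0,1,0,0,0,0.001,0,0,1,0,0,0,0,0,0,1]}}

```text
clock: 11.83
tool_pos: [0.5468, 0.1549, 0.1269]
ee_rot: [[-0.288, 0.707, 0.646], [0.288, 0.707, -0.646], [-0.914, -0.0, -0.407]]
force: [1.0, 0.3, -0.2]
grip_width: 0.0175
```

Emit:
{"op": "apply_moves", "data": {"plan": [0,0,0,0.001,0,0,1,0,0,0,0.001,0,0,1,0,0,0,0,0,0,1]}}

```text
clock: 12.08
tool_pos: [0.5462, 0.1555, 0.1251]
ee_rot: [[-0.288, 0.707, 0.646], [0.288, 0.707, -0.646], [-0.913, -0.0, -0.407]]
force: [1.1, -0.6, -0.6]
grip_width: 0.0174
```

Emit:
{"op": "apply_moves", "data": {"plan": [0,0,0,0.001,0,0,1,0,0,0,0.001,0,0,1,0,0,0,0,0,0,1]}}

```text
clock: 12.33
tool_pos: [0.5461, 0.1558, 0.1237]
ee_rot: [[-0.287, 0.707, 0.646], [0.288, 0.707, -0.646], [-0.914, 0.0, -0.406]]
force: [1.5, -1.8, 4.2]
grip_width: 0.0177
```

```bash
python3 chk.py 5; python3 - <<'E'
import cv2
from h import *
ims=[cv2.imread(f"pics/c{i}.png")[100:600,130:460] for i in(2,4,5)]
cv2.imwrite("pics/cmp2.png",cv2.resize(np.hstack(ims),(792,480)))
E
```

```text
12.3333 [0.54610218 0.15583574 0.12365202] [[-0.287  0.707  0.646]
 [ 0.288  0.707 -0.646]
 [-0.914  0.    -0.406]] [-0.51  0.61  0.55  1.63 -0.61  1.35  1.04] 0.017729984938228496 [ 1.52 -1.8   4.23]
to go (tool) [-0.0136 -0.0003 -0.0009]
foot [ 0.5054  0.1967 -0.0061]
0.1 0.0226 0.0001
0.007 -0.0188 0.0005
```

View pics/cmp2.png

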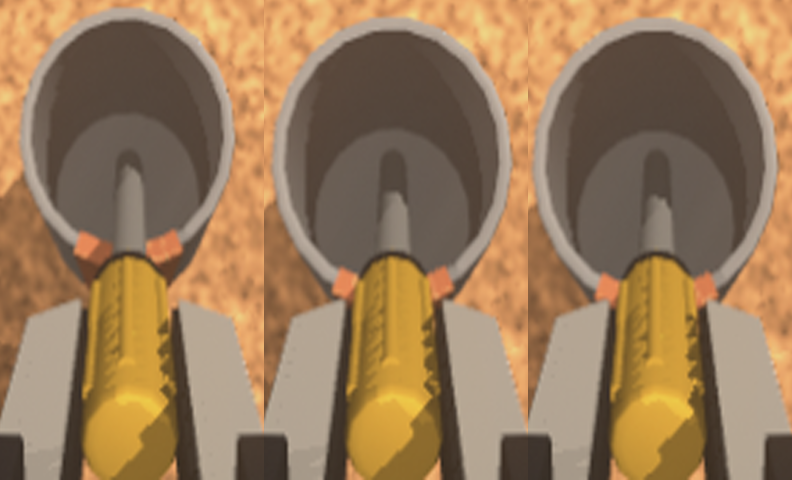

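Emit:
{"op": "apply_moves", "data": {"plan": [0,0,0,0,0,0,1,0,0,0,0,0,0,1,0,0,0,0,0,0,0.55,0,0,0,0,0,0,0.5,0,0,0,0,0,0,0.3,0,0,0,0,0,0,0,0,0,0,0,0,0,0,0,0,0,0,0,0,0], "squeeze": 5}}

```text
clock: 13.1
tool_pos: [0.5457, 0.156, 0.1234]
ee_rot: [[-0.288, 0.707, 0.646], [0.288, 0.707, -0.646], [-0.914, -0.0, -0.407]]
force: [-0.6, -0.4, -0.2]
grip_width: 0.0457
```

```bash
python3 chk.py 6
```

```text
13.1 [0.54573845 0.15602253 0.12338124] [[-0.288  0.707  0.646]
 [ 0.288  0.707 -0.646]
 [-0.914 -0.    -0.407]] [-0.51  0.61  0.55  1.63 -0.61  1.35  1.04] 0.04570850726748363 [-0.59 -0.45 -0.2 ]
to go (tool) [-0.0141 -0.0002 -0.0007]
foot [ 0.5049  0.1969 -0.0063]
0.1 0.0223 -0.0
0.007 -0.0191 0.0003
```

View pics/c6.png

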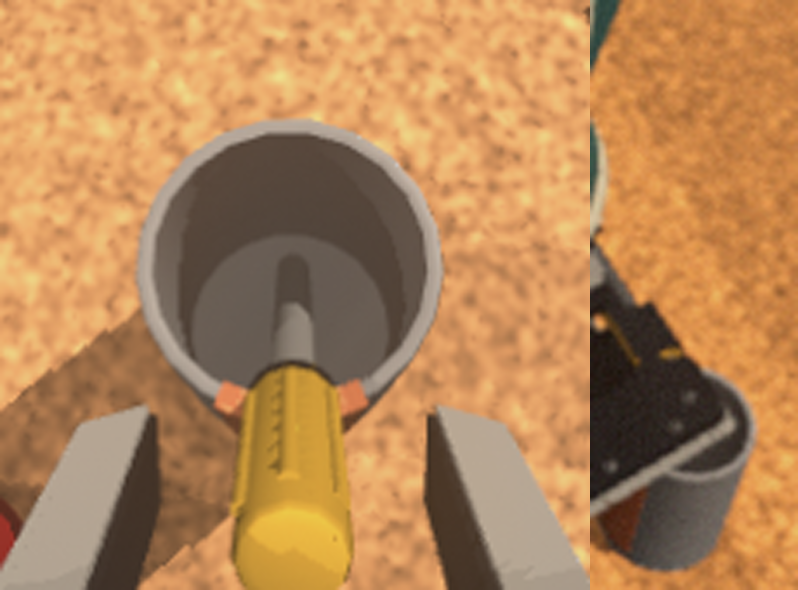

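Emit:
{"op": "apply_moves", "data": {"plan": [0,0,0,0,0,0,0,0,0,0,-0.01,0,0,0,0,0,0,-0.02,0,0,0,0,0,0,-0.02,0,0,0,0,0,0,-0.025,0,0,0,0,0,0,-0.025,0,0,0,0,0,0,-0.025,0,0,0,0,0,0,-0.025,0,0,0,0,0,0,0,0,0,0,0,0,0,0,0,0,0,0,0,0,0,0,0,0]}}

```text
clock: 14.12
tool_pos: [0.5887, 0.1129, 0.2603]
ee_rot: [[-0.288, 0.707, 0.646], [0.288, 0.707, -0.646], [-0.913, -0.0, -0.407]]
force: [0.0, 0.1, -0.3]
grip_width: 0.0469
```

```bash
python3 - <<'E'
from h import *
o=r.get_obs();print(o["tool_pos"],o["force"])
w=r.read_camera("wrist");s=r.read_camera("scene")
cv2.imwrite("pics/e1.png",np.hstack([cv2.resize(w[60:380,150:430],(525,600)),cv2.resize(s[150:310,310:383],(274,600))]))
cv2.imwrite("pics/e2.png",s)
E
```

```text
[0.58870183 0.1128863  0.26032509] [ 0.04864296  0.06164207 -0.25788734]
```

View pics/e1.png

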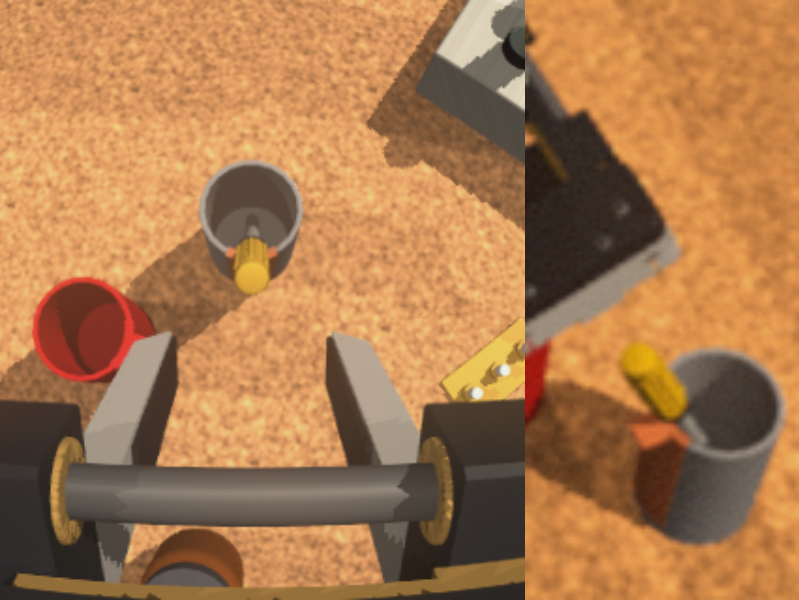

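View pics/e2.png

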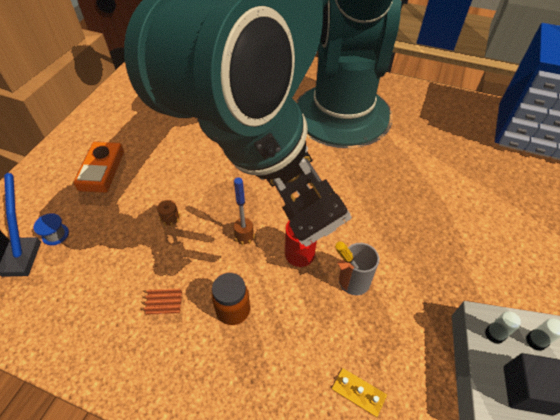

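```bash
python3 - <<'E'
from h import *
o=r.get_obs()
a,d=wray(284.2,208,o);b,e=ray("scene",340.6,246)
s=np.linalg.lstsq(np.c_[d,-e],b-a,rcond=None)[0];P,Q=a+s[0]*d,b+s[1]*e
print("handle top",((P+Q)/2).round(4),"gap",np.linalg.norm(P-Q).round(4))
c=np.array([.5225,.179]);S=np.array([.7133,-.7009])
T=(P+Q)/2;print("s-offset",((T[:2]-c)@S).round(4),"expected top z at tilt 24,27,30:",[round(.007+.19*np.cos(np.radians(t)),4) for t in(24,27,30)])
print("rim now",plane("scene",310+(718-525)*.2664,150+402*.2667,.1).round(4),"wrist",wplane(150+251*280/525,60+210*320/600,.1,o).round(4))
E
```

```text
handle top [0.5628 0.1392 0.1718] gap 0.002
s-offset 0.0566 expected top z at tilt 24,27,30: [np.float64(0.1806), np.float64(0.1763), np.float64(0.1715)]
rim now [0.5247 0.1798 0.1   ] wrist [0.5223 0.1783 0.1   ]
```

```bash
python3 -c "
from rig import r
print(r.get_obs()['qvel'].round(3)); print(r.sign_off())"
```

```text
[-0.002  0.002  0.002 -0.001  0.001  0.001 -0.   ]
the job is handed in; nothing more can be done
None
```

I took the yellow-handled driver out of its socket and parked it in the grey pot, handle up, leaning on the copper-strap side of the rim. The job was handed in after about 14 s with the gripper clear. The system gave no verdict.

- **Placing:** I lowered the driver, tilted about 24° toward the strap, until the foot touched the pot floor (about 4 N upward). I then opened the fingers and backed off along the driver's axis.
- **Lean:** in the last wrist and scene pictures the driver lies between the two visible edges of the strap. The handle top is 57 mm from the pot centre toward the strap, as expected for that tilt.
- **Surroundings:** the pot's rim centre is within about 2 mm of where I first measured it. The blue driver is still standing in its socket.

Two things did not match:

- **Slip in the grip:** the driver slid up about 11–13 mm in the grip during the lowering. The force readings at the end of each move showed nothing, so I don't know what it touched. I allowed for it by going on down until I felt the floor.
- **Handle height:** the last measurement put the handle top at 0.172 m, about 9 mm below the 0.181 m expected at 24°. My two-view height readings ran up to 11 mm low earlier, so I took this as measurement error. A slightly steeper lean is also possible.

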